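# Unlock the shop's cash box and hold the key turned

## Task

Take the key with the red head out of the wooden key stand, put it straight down into the brass lock on the lid of the blue cash box until it is fully home (its pins are sticky: where it stops short, wiggle it past them), and turn it a quarter turn clockwise. The lock springs back when let go, so finish while still gripping the key and holding it turned, ready for a colleague to lift the lid. Leave the other keys and everything else on the sorting table where they are.

Things in the scene. Friction and masses are not known exactly. Their poses are not given: they have to be found in the camera images.
- red_key: Key with a red plastic head, loose, 45 g. Origin on its axis at the underside of its round collar (22 mm across, 5 mm thick); z up from blade to head, x along the head's width, y its thickness. Head 30 (x) by 10 (y) mm, from 5 to 43 mm above the origin. Starts upright in the stand, blade hidden, collar on the stand's top. A half turn about z makes no difference.
- red_key_tip (a point): Middle of the blade's end, 27 mm below the key's origin. Below the collar: a round neck 4.5 mm across for 7.5 mm, then a flat blade 12 (x) by 4 (y) mm, its last 3 mm 10 by 2.4 mm. In the lock, two pairs of sticky pins grip the blade when it is about 16 to 25 mm deep: a light push stalls some 10, 5 and 2 mm short of home. Twisting 0.1 rad each way frees it; otherwise it takes about 20 N.
- green_key: The same key with a green head: leave it in the stand.
- white_key: The same key with a white head: leave it in the stand.
- key_stand: Fixed wooden block 190 (x) by 50 (y) by 40 mm high, origin at the centre of its underside. Three slots in its top, 60 mm apart along x, hold the three keys upright in any order, heads along x; each slot is 14 by 6 mm, 34 mm deep.
- cash_box: Fixed blue steel cash box 160 (x) by 190 (y) by 90 mm high, origin at the centre of its underside. The brass lock plate (44 by 44 mm, 6 mm thick, on the lid) is centred at x = -30 mm, y = 0; the black line in a steel strip farther along +x is only a coin slot.
- lock_mouth (a point): Centre of the keyway on the brass plate's top face, 96 mm above the table; z up, x along the keyway, which is 13.6 (x) by 5.6 (y) mm with a 1.8 mm bevel. The key goes straight down, its x along this x (either way round), and is home when its collar rests on the plate (key origin at this point). It can turn only when within about 1.5 mm of home.
- lock_plug (a joint): Angle of the lock's cylinder, rad: 0 at rest, keyway along the mouth's x; grows as the key turns clockwise seen from above, stopped at 1.6. A spring resists with 0.04 N m, rising to about 0.1 N m at a quarter turn, and turns it back when the key is let go. The key has up to about 0.15 rad of play, so the cylinder lags it by that much.
- mug: Blue ceramic mug 80 mm wide, 95 mm high: bystander.
- tin: Yellow tin 74 mm wide, 110 mm high: bystander.
- amber_jar: Amber glass jar 90 mm wide, 130 mm high: bystander.
- bowl: White bowl 130 mm wide, 55 mm high: bystander.
- spatula: Kitchen spatula lying flat: bystander.

How it is judged (in metres and radians):
On the way, in this order (a step that is already met when the one before it is completed fails the run):
1. the red key is fully home in the lock, not yet turned (z of red_key in the frame of lock_mouth below 0.003 m and horizontal distance between red_key and lock_mouth below 0.004 m and angle between red_key's own z axis and vertical below 0.12 rad and value of joint lock_plug below 1 rad), for 0.1 s.
2. the key is turned a quarter turn clockwise while home (z of red_key in the frame of lock_mouth below 0.003 m and horizontal distance between red_key and lock_mouth below 0.004 m and angle between red_key's own z axis and vertical below 0.12 rad and value of joint lock_plug above 1.3 rad), for 0.2 s.
At the end, for the whole second after the job is handed in: The red key is home (collar within 3 mm of the lock plate, within 4 mm of the keyway's centre, upright within 7 degrees), the lock's cylinder is held turned by more than 1.3 rad (75 degrees) clockwise against its spring, and the fingers still grip the key (over 1 N) (all of step 2 and contact force between the fingers and red_key above 1 N); the arm keeps its last pose, push and grip.
It fails at once if the green or white key is moved by more than 20 mm (distance of any of green_key, white_key from where it was at the start of the episode above 0.02 m).
It fails at once if the mug, tin, jar, bowl or spatula is moved by more than 30 mm (distance of any of mug, tin, amber_jar, bowl, spatula from where it was at the start of the episode above 0.03 m).
It also fails if it takes over 45 s, if anything falls off the work surface, if the arm or the gripper's body presses on something with over 40 N, if the wrist force passes 120 N, or if a joint passes its speed limit or range.

## Robot

A 7-joint arm with a two-finger parallel gripper is mounted at the origin on the work surface. World frame = base frame: x ahead of the robot, y to its left, z up, the work surface at z = 0. Lengths are in mm, angles in rad, forces in N, time in s.
With the tool pointing down it reaches from about 400 to 875 mm from the base axis. Payload 19.3 kg.
Tool frame: the origin (TCP) lies at the very end of the fingers, on their centre line; the grasp point (between the pads) lies 19 mm behind it (grip_point_offset is the z of the grasp point in the tool frame, in mm); z points along the fingers, y is the line along which they close (so a half turn about z gives the same grasp; the last joint's range is limited). The gripper opens to 85 mm and grips with 20 to 120 N. Pads are 22 mm wide; open, the fingers measure 114 mm over their backs; the gripper's body (76 mm by 85 mm) begins 54 mm behind the grasp point. The pads swing forward as they close: fully open they stand 13 mm farther back than shut.
Start: joints at [1.072, 0.521, -0.036, 1.599, 0.021, 1.021, -0.113], TCP at [259.834, -568.419, 231.291] pointing down, gripper open.
Joint ranges: [-2.91, 2.91], [-0.3, 2.13], [-1.5, 1.42], [0.17, 2.43], [-1.26, 4.41], [0.16, 1.93], [-2.52, 2.52]. Speed limits (rad/s): [1.89, 1.89, 2.39, 2.39, 3.01, 3.01, 3.01].

## Interface

Orientations are given as a 3x3 rotation matrix whose columns are the frame's x, y, z axes.
In Python, from workcell import movep, movel, goto_joints, open_gripper, clamp, wait, inverse_kinematics, read_state, camera, PlanningError, finish_job, grip_point_offset gives the robot as it stands. Calls block until the motion is done:
- movep(position, orientation): joint-space move of the TCP to a pose.
- movel(position, frame=None, max_speed=150, guard=None): straight line of the TCP; frame=None keeps the orientation; max_speed is the mean speed in mm/s. With guard (N) it stops when the force on the tool has changed by that much, and returns True; else False.
- goto_joints(angles): joint-space move.
- open_gripper() and clamp(): open the fingers fully, or close them until they stop; the grip force is fixed at half the most.
- wait(seconds).
- inverse_kinematics(position, orientation): joint angles nearest the present ones, or None.
- read_state(): the state.
- camera(name): name is "scene" or "top" or "wrist"; returns a dict with "image" (480x640x3 uint8, blue, green, red), "range_z" (480x640 float32, mm along the optical axis (not along the pixel's ray), 0 where there is no reading), "fx", "fy", "cx", "cy" (pixels), "cam_to_world" (4x4, takes a point from camera to world coordinates). Camera axes: x right, y up, looking along -z (the intrinsics and any distortion apply to the point x, -y, -z); pixel columns grow to the right and rows downward; lengths in mm; the calibration is good to about 2 mm. The wrist camera is an equidistant fisheye: a pixel r from the principal point sees the ray r / f radians off the axis. A picture is of the moment at which its call begins.
A pose or a line that the arm cannot do raises PlanningError and nothing moves.
- finish_job(): hands the job in; it is judged then, once.
The state is a dict: "time": time; "qpos": joint angles; "qvel": joint speeds; "joint_efforts": joint torques, N m; "eef_pos": TCP position; "tool_rot": TCP orientation; "ft_force": force on the tool from outside, world axes, zero at the start; "torque": the same for the moment, N m; "finger_gap": finger opening in mm; "gripper_force": force on a finger pad.
Only numpy, scipy, OpenCV 4.12 (cv2) and the standard library are available. Lean on these libraries where they do the work, as an engineer would, in place of code of your own. Each camera call takes 0.05 s, during which the arm holds its last target. There are 200 camera calls.

## Working session

There is one attempt and no reset: what is moved stays moved. The work goes in short steps, each a Python script; the robot and the scene stay as the last script left them, time stands still between calls to the robot, and variables do not carry over. Pictures are saved under pics/ and viewed, at most 10 in all, crops included, and the job is handed in when it is done.

```bash
mkdir -p pics; ls
python3 - <<'E'
from workcell import *
import cv2,numpy as np
for n in("scene","top"):
    c=camera(n); cv2.imwrite(f"pics/{n}0.png",c["image"]); np.savez(f"pics/{n}0.npz",**c)
    print(n,c["fx"],c["fy"],c["cx"],c["cy"],np.round(c["cam_to_world"],3).tolist(),[k for k in c])
print(grip_point_offset); s=read_state(); print(s["time"],s["tool_rot"],s["finger_gap"])
E
```

```text
pics
scene 592.9372116367064 592.9372116367064 316.7860747694071 246.84080487187833 [[0.067, -0.601, 0.796, 1913.414], [0.998, 0.055, -0.042, -34.17], [-0.018, 0.797, 0.603, 1107.572], [0.0, 0.0, 0.0, 1.0]] ['image', 'range_z', 'fx', 'fy', 'cx', 'cy', 'cam_to_world']
top 493.26935032119144 493.26935032119144 318.48996392742896 237.88858374220723 [[0.021, 0.985, -0.173, 318.288], [-1.0, 0.017, -0.021, 8.249], [-0.017, 0.174, 0.985, 1425.013], [0.0, 0.0, 0.0, 1.0]] ['image', 'range_z', 'fx', 'fy', 'cx', 'cy', 'cam_to_world']
-18.700000000000003
0.1 [[ 9.09491872e-01  4.15721428e-01 -4.79541956e-04]
 [ 4.15721697e-01 -9.09491469e-01  8.59779321e-04]
 [-7.87106317e-05 -9.81318299e-04 -9.99999515e-01]] 85.77296066653213
```

View pics/top0.png

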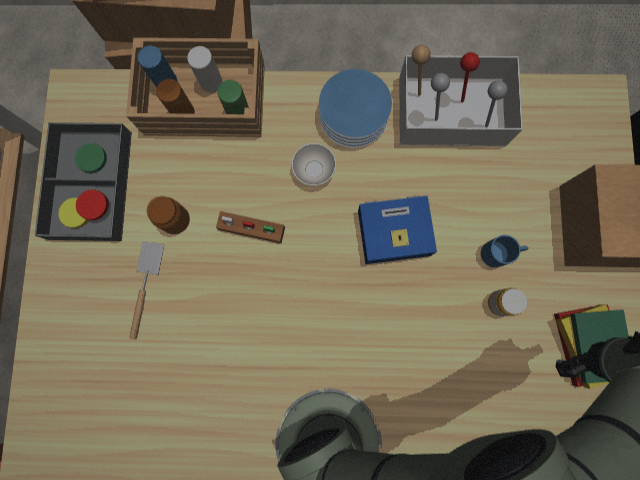

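View pics/scene0.png

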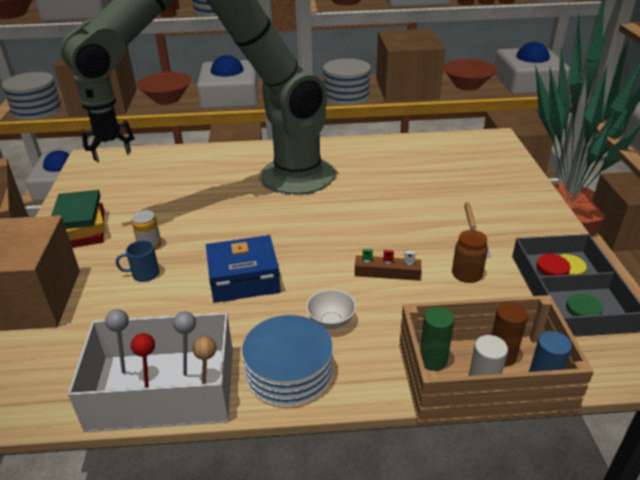

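The top view shows the stand with white, red and green keys at (228,219), (248,225), (268,229). The brass plate is at (400,238), with the coin strip at (396,212), so box +x points ahead. In the scene view the red head is at (388,257) and the plate at (239,248).

```bash
cat > h.py <<'E'
import numpy as np,cv2
from workcell import *
def ray(c,u,v,fish=False):
    x,y=(u-c["cx"])/c["fx"],(v-c["cy"])/c["fy"]
    if fish:
        t=np.hypot(x,y); s=np.sin(t)/max(t,1e-9); d=np.array([x*s,-y*s,-np.cos(t)])
    else: d=np.array([x,-y,-1.])
    M=c["cam_to_world"]; d=M[:3,:3]@d
    return M[:3,3],d/np.linalg.norm(d)
def tri(rays):
    A=sum(np.eye(3)-np.outer(d,d) for o,d in rays); b=sum((np.eye(3)-np.outer(d,d))@o for o,d in rays)
    p=np.linalg.solve(A,b); return p,[np.linalg.norm(np.cross(p-o,d)) for o,d in rays]
def onz(r,z): o,d=r; return o+d*(z-o[2])/d[2]
def R(yaw):  # tool down, tool x at yaw
    c,s=np.cos(yaw),np.sin(yaw); return np.array([[c,s,0],[s,-c,0],[0,0,-1.]])
E
python3 - <<'E'
from h import *
T=dict(np.load("pics/top0.npz"));S=dict(np.load("pics/scene0.npz"))
def cent(c,m,box):
    x0,y0,x1,y1=box; k=np.zeros(m.shape,bool);k[y0:y1,x0:x1]=1; v,u=np.nonzero(m&k); 
    return u.mean(),v.mean(),len(u)
hs=lambda c:cv2.cvtColor(c["image"],cv2.COLOR_BGR2HSV)
red=lambda h:((h[...,0]<6)|(h[...,0]>174))&(h[...,1]>190)&(h[...,2]>70)
br=lambda h:(h[...,0]>12)&(h[...,0]<30)&(h[...,1]>90)&(h[...,2]>90)
gr=lambda h:(h[...,0]>50)&(h[...,0]<80)&(h[...,1]>120)
for n,f,bt,bs in(("red",red,(235,210,260,240),(375,245,400,268)),("green",gr,(258,218,280,240),(358,243,378,262)),("plate",br,(388,225,412,250),(225,240,255,256))):
    a=cent(T,f(hs(T)),bt);b=cent(S,f(hs(S)),bs)
    p,e=tri([ray(T,*a[:2]),ray(S,*b[:2])]); print(n,np.round(a),np.round(b),p.round(1),np.round(e,1))
def P(c,u,v): # depth point
    return (c["cam_to_world"]@np.array([(u-c["cx"])/c["fx"]*(z:=c["range_z"][v,u]),-(v-c["cy"])/c["fy"]*z,-z,1]))[:3].round(1)
print(P(T,400,246),P(T,248,225),P(T,420,225),P(T,238,232))
for (u,v) in((400,238),(396,212)): print(onz(ray(T,u,v),96).round(1))
for (u,v) in((228,219),(248,225),(268,229)): print(onz(ray(T,u,v),75).round(1))
E
```

```text
red [245. 223.   5.] [388. 256.  67.] [595.5 241.8  64.7] [3.2 3.2]
green [269. 228.  40.] [367. 254.  85.] [583.  178.8  64.6] [1.1 1.1]
plate [399. 238. 217.] [239. 248. 147.] [ 557.2 -184.3   91.9] [1.1 1.1]
[ 535.2 -187.3   88.1] [589.7 234.9  73.3] [ 594.  -242.1   91.5] [575.6 268.5  38.7]
[ 556.  -186.3   96. ]
[ 628.5 -175.9   96. ]
[605.5 291.7  75. ]
[589.3 234.6  75. ]
[578.9 178.1  75. ]
```

```bash
python3 - <<'E'
from h import *
for y in np.arange(-2.2,3.4,0.4):
    q=inverse_kinematics([557,-185,110],R(0.14+y)); print("lock",round(0.14+y,2),None if q is None else np.round(q,2))
for y in (1.345,1.345-np.pi):
    q=inverse_kinematics([590,236,50],R(y)); print("pick",round(y,2),None if q is None else np.round(q,2))
E
python3 - <<'E'
from h import *
for y in (0.14,):
    movep([530,-185,270],R(0.14)); c=camera("wrist"); cv2.imwrite("pics/w1.png",c["image"]); np.savez("pics/w1.npz",**c)
    s=read_state(); print(s["time"],s["qpos"],s["eef_pos"],c["fx"],c["cx"],c["cy"],c["cam_to_world"].round(3).tolist())
E
```

```text
lock -2.06 [-0.44  0.98  1.13  1.84 -1.04  1.06 -2.51]
lock -1.66 [-0.19  0.71  0.61  1.83 -0.56  0.78 -2.52]
lock -1.26 [ 0.03  0.63  0.27  1.81 -0.24  0.73 -2.4 ]
lock -0.86 [ 0.09  0.62  0.18  1.81 -0.16  0.72 -2.07]
lock -0.46 [ 0.16  0.62  0.08  1.81 -0.07  0.72 -1.75]
lock -0.06 [ 0.23  0.61 -0.02  1.8   0.02  0.72 -1.43]
lock 0.34 [ 0.29  0.61 -0.11  1.8   0.09  0.73 -1.09]
lock 0.74 [ 0.35  0.62 -0.19  1.8   0.16  0.74 -0.75]
lock 1.14 [ 0.41  0.62 -0.27  1.79  0.23  0.76 -0.41]
lock 1.54 [ 0.47  0.63 -0.35  1.79  0.3   0.77 -0.07]
lock 1.94 [ 0.52  0.65 -0.44  1.79  0.37  0.79  0.27]
lock 2.34 [ 0.58  0.66 -0.52  1.78  0.43  0.81  0.62]
lock 2.74 [ 0.63  0.68 -0.6   1.78  0.5   0.84  0.96]
lock 3.14 [ 0.68  0.7  -0.67  1.78  0.56  0.86  1.32]
pick 1.34 [-0.16  0.81 -0.48  1.67  0.49  0.79 -1.1 ]
pick -1.8 [ 0.24  1.16 -1.28  1.65  1.16  1.27  1.63]
1.8667 [ 0.32060491  0.38189665 -0.11874682  1.72128989  0.05153122  1.04164893
 -1.24789628] [ 529.63205693 -186.10806809  269.88180748] 371.64829954431775 322.43055447204057 242.63708016059348 [[0.138, 0.945, 0.298, 605.777], [-0.99, 0.131, 0.043, -175.123], [0.002, -0.301, 0.954, 412.902], [0.0, 0.0, 0.0, 1.0]]
```

View pics/w1.png

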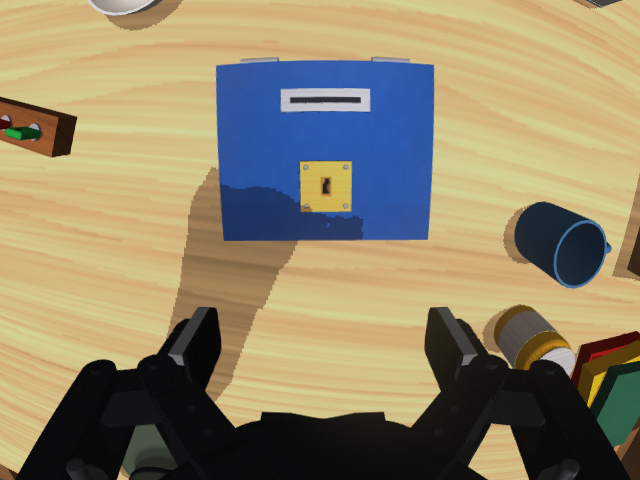

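The wrist view shows the keyway at (326,186), plate corners near (300,162), (351,161), (352,212), (301,212), and box lid corners at (217,66), (434,66), (428,240), (223,240). Next is the stand.

Run:
```python
from h import *
c=dict(np.load("pics/w1.npz"))
for z,ps in((96,[(326,186),(300,162),(351,161),(352,212),(301,212)]),(90,[(217,66),(434,66),(428,240),(223,240)])):
    q=[onz(ray(c,u,v,True),z) for u,v in ps]; print(np.round(q,1).tolist())
    q=q[-4:]; print("ctr",np.mean(q,0).round(1),"yaw",[round(float(np.arctan2(*(a-b)[[1,0]])),3) for a,b in((q[0],q[3]),(q[1],q[2]))],[round(float(np.arctan2((a-b)[1],(a-b)[0])+np.pi/2),3) for a,b in((q[1],q[0]),(q[2],q[3]))])
movep([590-27*.22,236-27*.97,250],R(1.345)); c=camera("wrist"); cv2.imwrite("pics/w2.png",c["image"]); np.savez("pics/w2.npz",**c)
s=read_state(); print(s["time"],s["eef_pos"])
```

```text
[[557.8, -185.4, 96.0], [575.4, -160.6, 96.0], [582.3, -203.4, 96.0], [538.2, -211.2, 96.0], [532.0, -167.0, 96.0]]
ctr [ 557.  -185.5   96. ] yaw [0.146, 0.173] [0.159, 0.138]
[[652.1, -76.5, 90.0], [678.7, -264.0, 90.0], [521.0, -287.1, 90.0], [494.8, -97.6, 90.0]]
ctr [ 586.7 -181.3   90. ] yaw [0.133, 0.145] [0.141, 0.138]
3.4 [584.61455633 208.01318218 250.07494207]
```

View pics/w2.png

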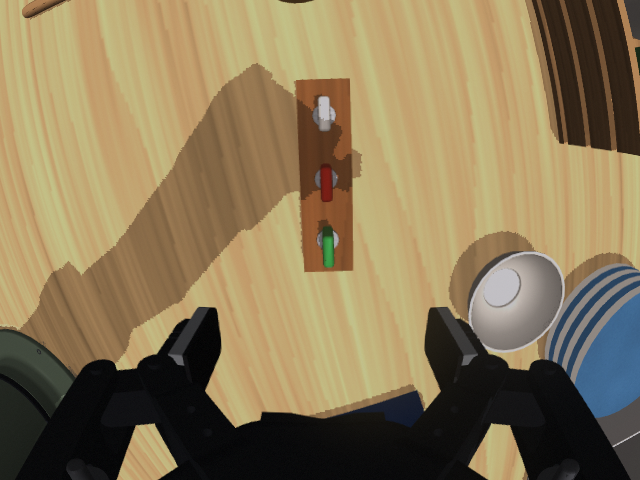

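The stand's top corners are at (296,80), (349,79), (353,271), (305,272), and the red head spans (326,165) to (327,201).

Run:
```python
from h import *
c=dict(np.load("pics/w2.npz"))
q=[onz(ray(c,u,v,True),40) for u,v in [(296,80),(349,79),(353,271),(305,272)]]
print(np.round(q,1).tolist(),np.mean(q,0).round(1)); d=q[0]+q[1]-q[2]-q[3]; print("yaw",np.arctan2(d[1],d[0]),np.linalg.norm(d)/2)
for n,u,v in(("w",324,99),("w2",324,130),("r",326.5,167),("r2",327,201),("g2",328,267)): print(n,onz(ray(c,u,v,True),83).round(1))
yaw=float(np.arctan2(d[1],d[0])); m=np.mean(q,0)
movel([m[0],m[1],150],R(yaw)); c=camera("wrist"); np.savez("pics/w3.npz",**c)
cv2.imwrite("pics/w3.png",cv2.resize(c["image"][60:300,200:440],(720,720))[:600]); print(read_state()["time"],c["cam_to_world"][:3,3])
```

```text
[[589.0, 334.0, 40.0], [637.2, 323.7, 40.0], [600.4, 137.1, 40.0], [552.2, 147.3, 40.0]] [594.7 235.5  40. ]
yaw 1.3761472095676923 190.2256240776758
w [609.1 306.8  83. ]
w2 [603.2 281.6  83. ]
r [598.2 250.9  83. ]
r2 [592.1 222.5  83. ]
g2 [579.5 163.9  83. ]
4.2917 [609.64643209 311.2536188  293.89125593]
```

View pics/w3.png

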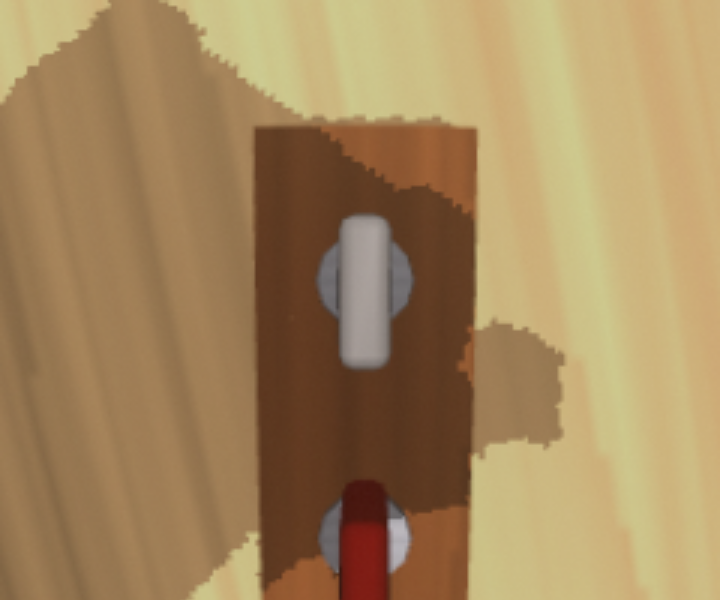

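The crop shows the white head top spanning crop (364,215) to (364,368), and the red head's top edge starting at about (364,520), with its side wall visible above that. Next I check heights by triangulation, then grasp.

Run:
```python
from h import *
a=dict(np.load("pics/w2.npz"));b=dict(np.load("pics/w3.npz"))
f=lambda u,v:(200+u/3,60+v/3)
for n,p,q in(("white far",(324,97),f(364,215)),("white near",(324,130),f(364,368)),("st c1",(296,80),f(255,127)),("st c2",(349,79),f(477,127))):
    p,e=tri([ray(a,*p,True),ray(b,*q,True)]); print(n,p.round(1),np.round(e,1))
p=[onz(ray(b,*f(*q),True),83) for q in((364,215),(364,368),(364,521))]; print(np.round(p,1).tolist())
yaw=1.372
movel([594.8,236.2,49],R(yaw),max_speed=80,guard=15) and print("GUARD")
clamp(); s=read_state(); print(s["time"],s["eef_pos"],s["finger_gap"],s["gripper_force"],s["ft_force"])
c=camera("wrist"); np.savez("pics/w4.npz",**c); cv2.imwrite("pics/w4.png",c["image"])
```

```text
white far [609.4 309.4  71.7] [0.4 0.4]
white near [603.4 281.5  86.2] [0.2 0.2]
st c1 [589.  334.2  38.6] [0. 0.]
st c2 [638.4 324.8  31.2] [0.3 0.3]
[[609.1, 309.6, 83.0], [603.4, 281.0, 83.0], [597.5, 251.3, 83.0]]
6.3833 [594.90878633 236.21484819  49.12440018] 9.161695443276965 58.45873832702637 [-0.06891282 -0.42328206  2.41563711]
```

View pics/w4.png

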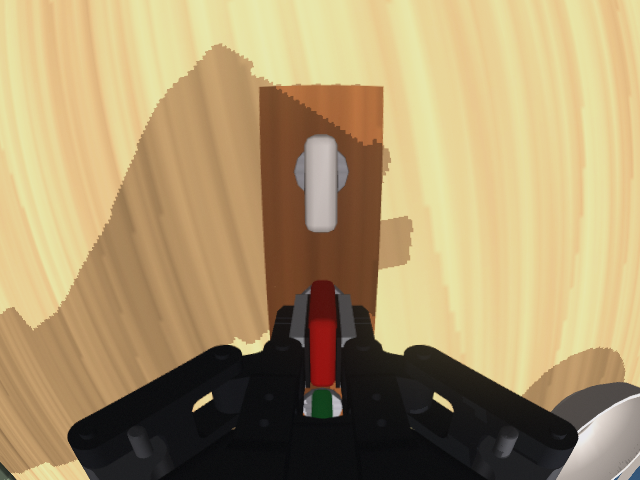

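The fingers are on the red head: its top spans (322,319) to (322,386) between the pads, and green and white are untouched. Next I work out the in-hand offset, lift and carry.

Run:
```python
from h import *
c=dict(np.load("pics/w4.npz")); s=read_state()
q=[onz(ray(c,322,v,True),83) for v in(319,386)]; print(np.round(q,1),np.linalg.norm(q[0]-q[1]))
m=np.mean(q,0); t=s["tool_rot"].T@(m-s["eef_pos"]); print("offset in tool",t.round(2))
p=s["eef_pos"]
movel([p[0],p[1],165],max_speed=120); s=read_state(); print(s["time"],s["finger_gap"],s["gripper_force"],s["ft_force"].round(2))
print(inverse_kinematics([557.3,-185.4,165],R(0.142+np.pi)))
movep([557.3,-185.4,165],R(0.142+np.pi)); s=read_state(); print(s["time"],s["eef_pos"],s["qpos"].round(2),s["finger_gap"])
c=camera("wrist"); np.savez("pics/w5.npz",**c); cv2.imwrite("pics/w5.png",c["image"])
```

```text
[[597.7 251.8  83. ]
 [591.9 223.2  83. ]] 29.18291823783381
offset in tool [  1.23  -0.38 -33.87]
7.55 8.971077513247623 58.331286907196045 [ 0.36 -0.1  -0.66]
[ 0.81659914  0.68935424 -0.89579833  1.73343062  0.61893657  1.02726848
  1.40934306]
9.6417 [ 557.49233647 -184.79657039  164.97970977] [ 0.82  0.69 -0.9   1.73  0.62  1.03  1.41] 9.341642665648004
```

View pics/w5.png

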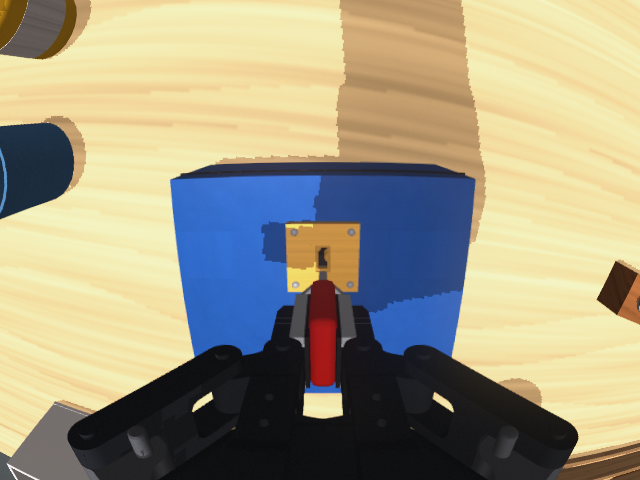

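The keyway is at about (323,258), with plate corners at (286,223), (360,223), (359,292), (286,292). The head is unmoved in the grip. Next I compute the relative alignment and start down under guard.

Run:
```python
from h import *
c=dict(np.load("pics/w5.npz")); s=read_state(); Rt=s["tool_rot"]; p=s["eef_pos"]
L=onz(ray(c,323,258,True),96); C=[onz(ray(c,u,v,True),96) for u,v in((286,223),(360,223),(359,292),(286,292))]
print(L.round(1),np.round(C,1).tolist(),np.mean(C,0)); d=C[0]+C[1]-C[2]-C[3]; print(np.arctan2(d[1],d[0])+np.pi)
K=np.mean([onz(ray(c,322.3,v,True),p[2]+33.9) for v in(319,386)],0); print("key top",K.round(1),"off",(Rt.T@(K-p)).round(2))
cv2.imwrite("pics/w5c.png",cv2.resize(c["image"][210:400,270:380],(440,760),interpolation=cv2.INTER_CUBIC)[:600])
```

```text
[ 557.1 -184.6   96. ] [[538.5, -209.3, 96.0], [532.3, -166.0, 96.0], [576.5, -158.9, 96.0], [583.0, -204.4, 96.0]] [ 557.57978389 -184.65545533   96.        ]
0.13478256247820886
key top [ 556.1 -185.   198.9] off [  1.4  -0.  -33.9]
```

View pics/w5c.png

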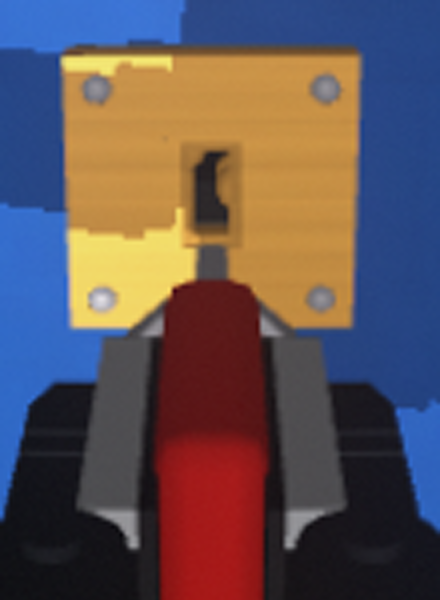

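The bevel rectangle spans crop x 182–242, y 143–247, so the keyway centre is px (323,258.7), consistent with w1. Now inserting.

Run:
```python
from h import *
Y=0.14+np.pi; B=np.array([558.4,-184.6])
movel([*B,136],R(Y),max_speed=80)
g=movel([*B,118],R(Y),max_speed=30,guard=8); s=read_state(); print(s["time"],g,s["eef_pos"].round(2),s["ft_force"].round(1),s["torque"].round(2),s["finger_gap"])
```

```text
10.9583 False [ 558.34 -184.67  118.01] [-1.  -0.  -0.9] [-0.13  0.15  0.01] 9.254873491482574
```

Run:
```python
from h import *
Y=0.14+np.pi; B=np.array([558.4,-184.6])
for i in range(12):
    g=movel([*B,104.5],R(Y),max_speed=20,guard=9); s=read_state(); z=s["eef_pos"][2]
    print(round(s["time"],2),g,s["eef_pos"].round(2),s["ft_force"].round(1),round(s["finger_gap"],2))
    if z<105.6 or s["time"]>24: break
    for a in(.1,-.1,0): movel([*B,z-.7],R(Y+a),max_speed=20)
```

```text
11.27 True [ 558.69 -184.69  115.88] [ 1.1 -0.8  0.6] 9.12
12.47 True [ 558.36 -184.66  110.42] [-0.8 -0.4 -1.4] 9.07
13.53 True [ 558.75 -184.65  108.32] [ 0.8 -0.3  4. ] 9.19
14.61 True [ 558.86 -184.63  105.1 ] [-2.9 -1.1 10. ] 9.46
```

Run:
```python
from h import *
Y=0.14+np.pi; B=np.array([558.5,-184.6])
for a in(.1,-.1,0): movel([*B,104.3],R(Y+a),max_speed=20)
g=movel([*B,103],R(Y),max_speed=15,guard=12); s=read_state()
print(s["time"],g,s["eef_pos"].round(2),s["ft_force"].round(1),s["finger_gap"])
c=camera("wrist"); cv2.imwrite("pics/w6.png",cv2.resize(c["image"][200:400,230:420],None,fx=3,fy=3,interpolation=2))
```

```text
15.7083 False [ 559.15 -184.62  104.83] [-8.4 -0.9 33.9] 9.00988637994612
```

View pics/w6.png

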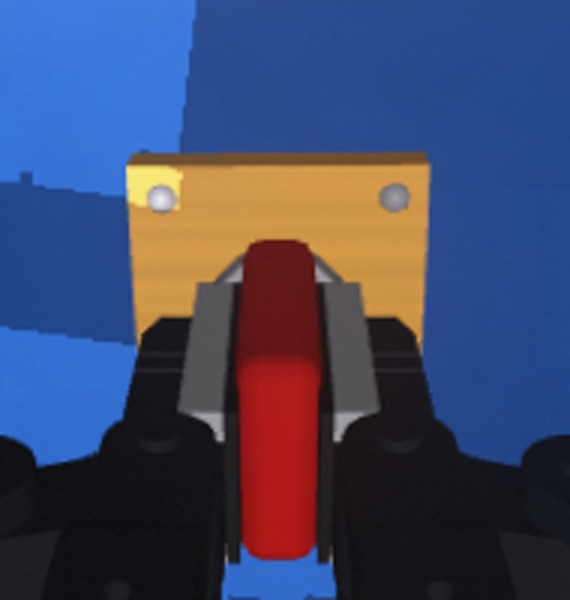

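The collar is down, with a hard stop at TCP z 104.8 under 34 N, as predicted for home. Next I turn clockwise about the key axis with a light downward push.

Run:
```python
from h import *
Y=0.14+np.pi; L=np.array([557.3,-184.8]); 
for a in(0,.2,.4,.6,.8,1.0,1.2,1.4,1.55,1.68):
    y=Y-a; movel([*(L-1.3*np.array([np.cos(y),np.sin(y)])),104.1],R(y),max_speed=20)
    s=read_state(); r=s["tool_rot"]; print(round(s["time"],2),a,round(float((Y-np.arctan2(r[1,0],r[0,0]))%(2*np.pi)),3),s["eef_pos"].round(2),s["ft_force"].round(1),s["torque"].round(2),round(s["finger_gap"],1))
wait(.4); c=camera("wrist"); cv2.imwrite("pics/w7.png",cv2.resize(c["image"][200:400,230:420],None,fx=3,fy=3,interpolation=2)); s=read_state(); print(s["time"],s["ft_force"].round(1),s["torque"].round(2),s["gripper_force"],s["qpos"].round(2))
```

```text
16.01 0 0.002 [ 559.03 -184.58  104.91] [-2.7 -0.7 13.8] [-0.26  0.66 -0.06] 9.2
16.36 0.2 0.202 [ 559.06 -184.7   104.91] [-3.1 -0.  14.7] [-0.18  0.58 -0.01] 9.4
16.71 0.4 0.402 [ 559.06 -184.97  104.92] [-2.5 -1.3 13.9] [-0.17  0.57 -0.03] 9.6
17.06 0.6 0.602 [ 558.94 -185.24  104.88] [-2.6  0.2 12.8] [-0.25  0.54 -0.  ] 8.9
17.41 0.8 0.802 [ 558.84 -185.45  104.93] [-2.3 -1.6 14.3] [-0.18  0.58  0.01] 8.7
17.76 1.0 1.002 [ 558.67 -185.68  104.9 ] [-2.8 -0.4 14.2] [-0.21  0.52  0.06] 9.2
18.11 1.2 1.202 [ 558.44 -185.85  104.92] [-2.7 -0.7 12.3] [-0.27  0.55  0.03] 9.6
18.46 1.4 1.402 [ 558.22 -185.95  104.92] [-2.4  0.1 13.7] [-0.25  0.59  0.07] 9.1
18.76 1.55 1.552 [ 558.04 -186.    104.92] [-2.1 -0.3 13.3] [-0.22  0.6   0.06] 9.0
19.04 1.68 1.682 [ 557.89 -186.04  104.92] [-2.8 -1.3 13.3] [-0.28  0.59  0.06] 9.0
19.4917 [-2.6 -0.3 13.9] [-0.16  0.55  0.02] 61.489402055740356 [ 0.53  0.65 -0.44  1.79  0.38  0.78 -0.07]
```

View pics/w7.png

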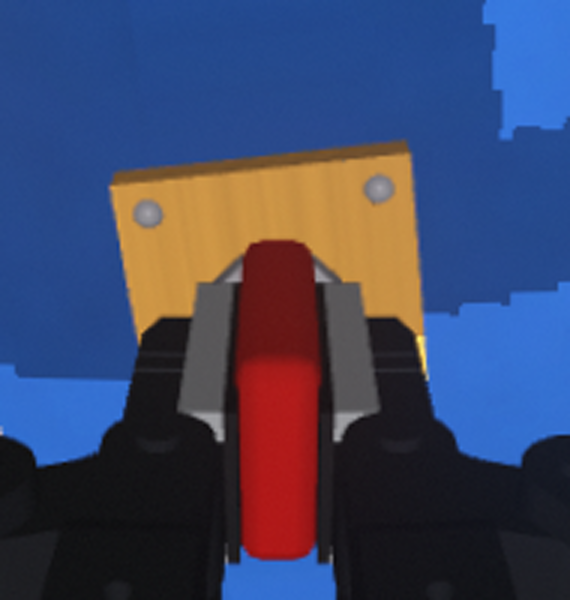

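The key still lies squarely in the pads and has turned 1.68 rad relative to the plate. Even with 0.15 rad of lag, the cylinder is at about 1.53 rad. It is seated and pressed with 13 N, so I am handing in.

```bash
python3 -c "
from workcell import *
print(finish_job())"
```

```text
the job is handed in; nothing more can be done
None
```

The job is handed in at about 19.5 s: the red key is fully home in the lock and held turned about 1.68 rad clockwise (cylinder estimated at 1.53 rad or more), still gripped at about 60 N; the other objects were not touched as far as the pictures show, and the judge's verdict was not shown.

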